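# Fit a brake shoe's hold-down spring and cap

## Task

Fit the missing hold-down on the near brake shoe, like the one on the far shoe: thread the spring, oval end down, over the shoe's upright pin, twisting it under a light push when its end coil snags on the pin's flat head, until it stands on the shoe. Then put the slotted cap over the head, press it down on the spring until it is below the head, turn it clockwise by a bit less than a quarter turn and let it rise until its notch is seated up against the head. Be gentle with the pin, which bends easily, and leave the pliers and the bolt alone.

Things in the scene. Friction and masses are not known exactly. Their poses are not given: they have to be found in the camera images.
- spring: Loose bright steel compression spring standing upright on the wooden stand: 31 mm outside, 40 mm tall, wire 2.5 mm, 0.5 N/mm, bore 26 mm. Origin: centre of its underside, z up the spring. The bottom end coil is a narrow oval, 26 x 8.6 mm inside, long side along the spring's x axis; all other coils are round. About 60 g. Its coils give when pushed; grip it round the upper half.
- cap: Loose steel cup, 39 mm across, 11 mm tall, open side down. Origin: centre of its underside; z up. Skirt 33.5 mm inside (mouth flared to 37), 6 mm deep, goes round the spring's top. The 5 mm top has a through slot 26 x 8.8 mm along its x axis and in its upper face a notch 8.4 mm wide, 2 mm deep, across the centre at 75 deg counter-clockwise from x (from above). Turned 75 deg clockwise on the pin, the notch lies under the pin's head.
- brake: Drum brake lying on its back on the wooden stand, 192 mm across, fixed. Origin: centre of its underside, z up. The near shoe (on its -x side) has a bare pin; the far shoe (+x side) has its spring and cap fitted as a pattern. Shoe rims stand 31 mm high, 18 mm beside the pin at nearest; the fitted far cap is 61 mm high.
- pin_seat (a point): Where the bare pin stands on the near shoe: on the pin's axis at the upper face of the shoe's 4 mm web, 22 mm above the brake's underside; axes as the brake's. The fitted spring's foot rests here; the fitted cap's origin is 24 mm above it.
- pin_tip (a point): Centre of the top of the pin, 39 mm above pin_seat. Pin: 7 mm shaft with a flat blade head 20 x 6 mm and 6 mm high, its underside 33 mm above the seat. The head's long side lies anywhere from 20 to 160 deg round from the brake's x axis (not measured: see or feel it). The pin gives up to 3 mm when pushed down (3 N/mm), and turns under 0.08 Nm. Axes as the brake's.
- pliers: Black-handled pliers, 55 x 166 x 13 mm, lying at the right of the stand; leave them alone. Origin: centre of the underside.
- bolt_long: Grey hex bolt, 21 x 77 x 19 mm, lying at the left of the stand; leave it alone. Origin: centre of the underside.

How it is judged:
By the outcome, as a careful person would: the job done as asked, in the order asked, and still so for the second after the job is handed in, with the robot touching nothing.
It also fails if it takes over 72 s, if anything falls off the work surface, if the arm or the gripper's body presses on something with over 40 N, if the wrist force passes 120 N, or if a joint passes its speed limit or range.

## Robot

A 6-joint arm with a two-finger parallel gripper is mounted at the origin on a cart in front of the work surface, level with it; the furniture and walls round the work are solid. World frame = base frame: x ahead of the robot, y to its left, z up, the work surface at z = 0. Lengths are in m, angles in rad, forces in N, time in s.
With the tool pointing down it reaches from about 0.3 to 0.875 m from the base axis. Payload 6.4 kg.
Tool frame: the origin (TCP) lies midway between the tips of the shut fingers; the grasp point (between the pads) lies 19 mm behind it; z points along the fingers, y is the line along which they close (so a half turn about z gives the same grasp; the last joint's range is limited). The gripper opens to 85 mm and grips with 20 to 120 N. Pads are 22 mm wide; open, the fingers measure 114 mm over their backs; the gripper's body (76 mm by 85 mm) begins 54 mm behind the grasp point. The pads swing forward as they close: fully open they stand 13 mm farther back than shut.
Start: joints at [-1.359, 0.181, 1.607, -0, 1.354, -0.206], TCP at [0.233, -0.526, 0.231] pointing down, gripper open.
Joint ranges: [-2.99, 2.99], [-0.89, 2.07], [0.3, 2.58], [-1.14, 4.28], [0, 2.63], [-3.12, 3.12]. Speed limits (rad/s): [2.57, 2.57, 3.01, 3.14, 3.14, 3.14].

## Interface

Orientations are given as a unit quaternion [w, x, y, z].
In Python, from bench import sensors, vision, ctrl gives the robot as it stands.
- The arm moves only by the tool carry_out, never from a script. Its argument "deltas" is text: rows parted by semicolons, each of 7 numbers parted by spaces: the shift along the tool's x, y, z in mm, then the turn, a rotation vector about the tool's x, y, z in rad, then the closure, from 0 (fully open) to 1 (shut). In form: tx ty tz ax ay az claw; .... A call has 1 to 12 rows; each row is the pose to reach, as a shift and turn from the pose commanded when the call began, along the tool's axes at that moment; what a row does not reach only later rows make up. A row lasts 1/8 s, in which the tool goes at most 62.5 mm and 10.7 degrees, less where a joint would pass 70% of its speed; a pose out of reach is approached as far as the arm can. A call with a gripper value outside its range is refused whole. The fingers move at their own pace and stop on an object; the grip force is fixed at half the most. Time passes only in rows, so rows that repeat a pose let the fingers close. It gives the time, the measured TCP pose, the force, the opening and the grip force at its end, in the units of the state.
- sensors.get_obs(): the state, without advancing time (a new reading comes with each control period).
- vision.camera(name): name is "side" or "top"; returns the picture (400x640x3 uint8, blue, green, red); there is no depth.
- vision.camera_model(name): a dict with "K" (3x3 intrinsics, pixels), "k1" (the pictures are not rectified: a ray, as slopes to the right and down, at radius r is drawn at 1 + k1 r^2 times it, then the intrinsics apply), "extrinsics" (4x4, takes a point from world to camera coordinates). Camera axes: x right, y down, z forward; pixel columns grow to the right and rows downward; lengths in m; the calibration is good to about 2 mm. A picture is of the moment at which its call begins. camera_model takes no time and is no camera call.
- ctrl.hand_in(): hands the job in; it is judged then, once.
The state is a dict: "time_s": time; "q": joint angles; "dq": joint speeds; "joint_efforts": joint torques, N m; "eef_pos": TCP position; "eef_rot": TCP orientation; "wrist_force": force on the tool from outside, world axes, zero at the start; "torque": the same for the moment, N m; "opening": opening from 0.0 (shut) to 1.0 (fully open); "grasp_force": force on a finger pad.
Only numpy, scipy, OpenCV 4.12 (cv2) and the standard library are available. Lean on these libraries where they do the work, as an engineer would, in place of code of your own. Each camera call takes 0.05 s, during which the arm holds its last target. There are 200 camera calls.

## Working session

There is one attempt and no reset: what is moved stays moved. The work goes in short steps, Python scripts to look and compute and a tool call to move; the robot and the scene stay as the last step left them, time stands still between calls to the robot, and variables do not carry over. Pictures are saved under pics/ and viewed, at most 10 in all, crops included, and the job is handed in when it is done.

Besides the shell and the picture viewer there is one more tool, called after "Request:" by a JSON object that holds its "method" and its "body". carry_out: Moves the arm, as the interface text tells. Its arguments: {"type":"object","properties":{"deltas":{"type":"string"}},"required":["deltas"]}

```bash
ls; mkdir -p pics; python3 - <<'E'
from bench import sensors, vision, ctrl
import cv2,numpy as np
o=sensors.get_obs();print(o)
for n in("top","side"):
    im=vision.camera(n);cv2.imwrite(f"pics/{n}0.png",im)
    m=vision.camera_model(n);print(n,m["K"],m["k1"],np.round(m["extrinsics"],4))
E
```

```text
pics
{'time_s': 0.0, 'q': array([-1.35929463e+00,  1.81554656e-01,  1.60802002e+00, -1.96713418e-05,
        1.35379752e+00, -2.06250966e-01]), 'dq': array([-1.41183235e-04, -1.01014149e-05,  1.94427062e-03,  5.67345592e-04,
        8.33516370e-05,  1.30418868e-03]), 'joint_efforts': array([-4.46022568e-04, -4.44877875e+01, -3.51340055e+01, -3.31263946e-04,
        9.14491131e-03, -1.32841825e-05]), 'eef_pos': array([ 0.23319765, -0.52497612,  0.2303707 ]), 'eef_rot': array([-8.89740032e-04,  9.78263709e-01,  2.07362784e-01, -1.19390482e-05]), 'wrist_force': array([-0.55631599, -0.7947667 ,  0.45434421]), 'torque': array([0.00789404, 0.0056318 , 0.02481766]), 'grasp_force': 0.0, 'opening': 0.9986913880750581}
top [[420.49635445   0.         323.3502988 ]
 [  0.         420.49635445 196.53552168]
 [  0.           0.           1.        ]] -0.11387542189369279 [[ 0.011  -0.9998 -0.0182 -0.3434]
 [-0.9829 -0.0075 -0.184   0.5151]
 [ 0.1839  0.0199 -0.9827  0.9445]
 [ 0.      0.      0.      1.    ]]
side [[501.06824197   0.         317.70857045]
 [  0.         501.06824197 192.76103896]
 [  0.           0.           1.        ]] -0.10661081059803287 [[-0.9996 -0.0262  0.0113  0.4739]
 [-0.0257  0.6546 -0.7556  0.3845]
 [ 0.0124 -0.7555 -0.655   0.7031]
 [ 0.      0.      0.      1.    ]]
```

View pics/top0.png

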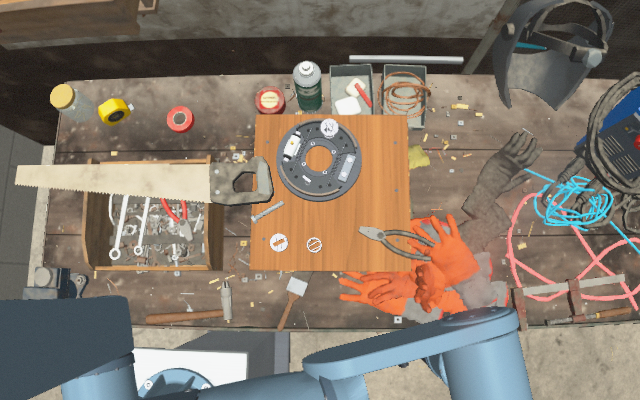

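View pics/side0.png

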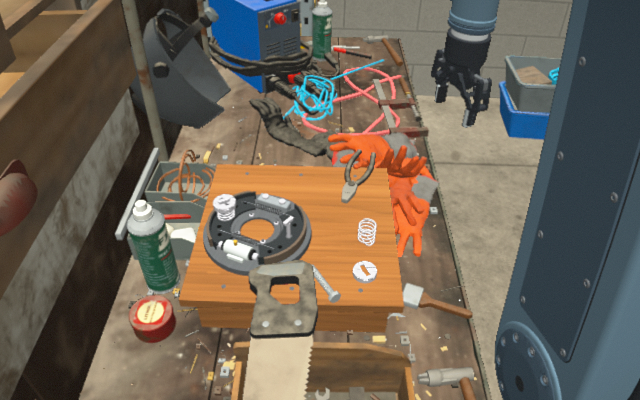

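The top view shows the cap at (279,242), the spring at (314,245), the brake around (319,160) and the far cap at (330,128). In the side view they are the cap at (365,271), the spring at (367,232) and the far cap at (224,206). I'll zoom in next.

```bash
cat > h.py <<'E'
import cv2,numpy as np
from bench import sensors,vision,ctrl
def ray(n,uv):
    m=vision.camera_model(n);d=np.array([m["k1"],0,0,0,0.])
    p=cv2.undistortPoints(np.array([[uv]],float),m["K"],d,None,None,None) if 0 else cv2.undistortPointsIter(np.array([[uv]],float),m["K"],d,np.eye(3),np.eye(3),(3,100,1e-10))
    E=m["extrinsics"];R,t=E[:3,:3],E[:3,3]
    v=R.T@np.r_[p[0,0],1];return -R.T@t,v/np.linalg.norm(v)
def plane(n,uv,z):
    c,v=ray(n,uv);return c+v*(z-c[2])/v[2]
def tri(a,b):
    A=np.zeros((3,3));B=np.zeros(3);rs=[ray("top",a),ray("side",b)]
    for c,v in rs:
        P=np.eye(3)-np.outer(v,v);A+=P;B+=P@c
    x=np.linalg.solve(A,B);return x,[np.linalg.norm((np.eye(3)-np.outer(v,v))@(x-c)) for c,v in rs]
def proj(n,p):
    m=vision.camera_model(n);E=m["extrinsics"];q=E[:3,:3]@np.asarray(p)+E[:3,3]
    s=q[:2]/q[2];s=s*(1+m["k1"]*(s@s));return m["K"][:2,:2]@s+m["K"][:2,2]
E
python3 - <<'E'
from h import *
print(tri((279,242),(365,271)),tri((330,127),(224,200)))
t=cv2.imread("pics/top0.png");s=cv2.imread("pics/side0.png")
f=lambda i,x,y,w,h,k:cv2.resize(i[y:y+h,x:x+w],None,fx=k,fy=k,interpolation=cv2.INTER_CUBIC)
a=f(t,265,110,110,90,4);b=f(t,265,225,110,40,4);c=f(s,200,185,120,90,3);d=f(s,340,210,60,80,3)
o=np.zeros((530,800,3),np.uint8)
o[:360,:440]=a;o[360:520,:440]=b;o[:270,440:800]=c;o[270:510,440:620]=d
cv2.imwrite("pics/z0.png",o)
E
```

```text
(array([ 0.40466081, -0.24538118,  0.11265267]), [np.float64(0.0005569549038651311), np.float64(0.0005569549038650685)]) (array([ 0.64811449, -0.35355004,  0.1635035 ]), [np.float64(0.0007249890132898097), np.float64(0.0007249890132900537)])
```

View pics/z0.png

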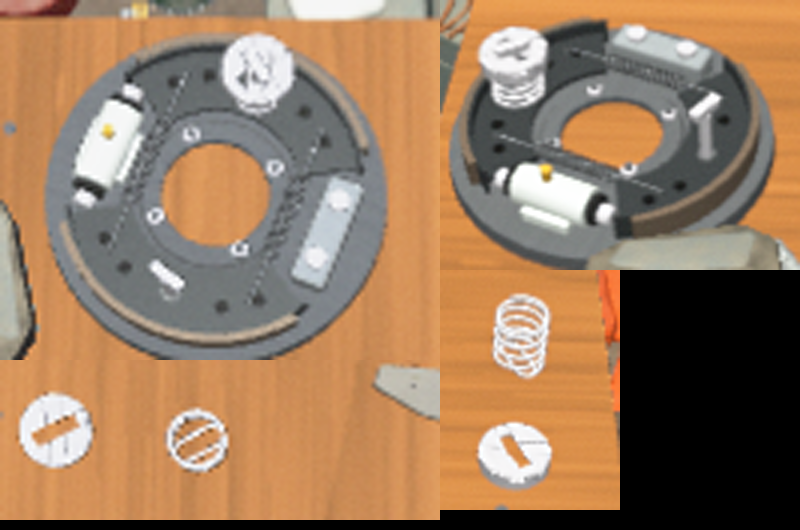

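```bash
cat > m0.py <<'E'
from h import *
K=4
def comp(n,x,y,w,h,name,thr=150):
    i=cv2.imread(f"pics/{name}")[y:y+h,x:x+w]
    g=cv2.resize(i.min(2),None,fx=K,fy=K,interpolation=cv2.INTER_CUBIC)
    m=(g>thr).astype(np.uint8)
    cs,_=cv2.findContours(m,cv2.RETR_EXTERNAL,cv2.CHAIN_APPROX_NONE)
    c=max(cs,key=cv2.contourArea)
    back=lambda p:(np.asarray(p)+.5)/K-.5+[x,y]
    return c,back,m
if __name__=="__main__":
    zs=.102
    c,b,m=comp("top",265,225,28,36,"top0.png");(q,ax,_)=cv2.fitEllipse(cv2.convexHull(c));ct=b(q);print("cap top px",ct,np.array(ax)/K)
    f=np.zeros_like(m);cv2.drawContours(f,[c],-1,1,-1);f=cv2.erode(f,np.ones((13,13)))
    cs,_=cv2.findContours(f&(1-m),cv2.RETR_EXTERNAL,cv2.CHAIN_APPROX_NONE);s=max(cs,key=cv2.contourArea)
    r=cv2.minAreaRect(s);bx=cv2.boxPoints(r);e=[(bx[i]+bx[(i+1)%4])/2 for i in range(4)]
    if np.linalg.norm(e[0]-e[2])<np.linalg.norm(e[1]-e[3]):e=e[1:]
    P=[plane("top",b(e[i]),zs+.011) for i in(0,2)];d=P[1]-P[0];print("slot",r[1],d,np.degrees(np.arctan2(d[1],d[0]))%180,(P[0]+P[1])/2)
    print("cap",plane("top",ct,zs+.011))
    c,b,_=comp("side",348,258,36,30,"side0.png");(q,ax,_)=cv2.fitEllipse(cv2.convexHull(c));print("cap side px",b(q))
    c,b,m=comp("top",300,230,30,32,"top0.png");h=cv2.convexHull(c)[:,0];(q,ax,_)=cv2.fitEllipse(h);print("spring",b(q),np.array(ax)/K,plane("top",b(q),zs+.03))
    for n,x,y,w,hh in(("top",299,172,16,14),("side",283,214,14,12)):
        c,b,_=comp(n,x,y,w,hh,n+"0.png",140);r=cv2.minAreaRect(c);bx=b(cv2.boxPoints(r));e=[(bx[i]+bx[(i+1)%4])/2 for i in range(4)]
        if np.linalg.norm(e[0]-e[2])<np.linalg.norm(e[1]-e[3]):e=e[1:]
        P=[plane(n,e[i],zs+.06) for i in(0,2)];d=P[1]-P[0]
        print("pin",n,b(r[0]),np.array(r[1])/K,np.linalg.norm(d),np.degrees(np.arctan2(d[1],d[0]))%180,(P[0]+P[1])/2)
E
python3 m0.py
```

```text
cap top px [278.37780952 242.10551071] [18.31732941 18.63739777]
slot (16.706117630004883, 46.52459716796875) [-0.01242933  0.02165505  0.        ] 119.8544836624753 [ 0.4053003  -0.24403928  0.113     ]
cap [ 0.40493912 -0.2441868   0.113     ]
cap side px [364.4183712  271.14726639]
spring [313.78463936 244.52363873] [15.21284676 15.78907204] [ 0.39925883 -0.32136093  0.132     ]
pin top [306.09556389 178.56228685] [10.49264336  4.0483427 ] 0.022279621280944118 51.678763930715746 [ 0.53424476 -0.30446949  0.162     ]
pin side [287.52167225 220.05957365] [ 7.72526693 11.64523125] 0.02617587392592127 74.1342119168741 [ 0.5345094  -0.30977115  0.162     ]
```

```bash
python3 - <<'E'
from m0 import *
print("cams",ray("top",(0,0))[0],ray("side",(0,0))[0])
c,b,m=comp("top",300,230,30,32,"top0.png");h=cv2.convexHull(c);(q,ax,_)=cv2.fitEllipse(h)
f=np.zeros_like(m);cv2.drawContours(f,[h],-1,1,-1);f=cv2.erode(f,np.ones((15,15)))
cs,_=cv2.findContours((f&m).astype(np.uint8),cv2.RETR_EXTERNAL,cv2.CHAIN_APPROX_NONE)
for s in cs:
    if len(s)<25: continue
    r=cv2.minAreaRect(s);v=cv2.fitLine(s,cv2.DIST_L2,0,.01,.01)[:,0][:2]
    a=plane("top",b(r[0]),.103);d=plane("top",b(np.array(r[0])+40*v),.103)-a
    print(len(s),np.array(r[1])/K,"ang",np.degrees(np.arctan2(d[1],d[0]))%180,a)
for z in(.103,.122,.142):print(z,plane("top",b(q),z))
c,b,m=comp("side",352,214,32,36,"side0.png");h=cv2.convexHull(c)[:,0]
x,y,w,hh=cv2.boundingRect(h);print("side box",b((x,y)),w/K,hh/K,"mid",plane("side",b((x+w/2,y+hh/2)),.122))
print(tri(cv2.fitEllipse(comp("top",265,225,28,36,"top0.png")[0])[0] and (278.38,242.1),(364.42,271.15)))
print("pin tri",tri((306.1,178.5),(288.2,219.3)))
E
```

```text
cams [ 0.33640812 -0.35822451  1.01678014] [0.47484516 0.29198265 0.74568284]
77 [1.87747991 9.3492384 ] ang 120.65283799093038 [ 0.39523989 -0.32475522  0.103     ]
77 [ 1.61698079 10.07766151] ang 120.99474028824619 [ 0.40404032 -0.31817712  0.103     ]
0.103 [ 0.40131885 -0.32015267  0.103     ]
0.122 [ 0.39996918 -0.32094429  0.122     ]
0.142 [ 0.39854847 -0.32177757  0.142     ]
side box [357.125 217.625] 19.25 28.0 mid [ 0.39819506 -0.3270341   0.122     ]
(array([ 0.40504462, -0.24426075,  0.11337373]), [np.float64(0.00012379720090427274), np.float64(0.00012379720090419777)])
pin tri (array([ 0.5328934 , -0.30489501,  0.16838752]), [np.float64(7.497010755680909e-06), np.float64(7.497010755731979e-06)])
```

Request:
{"method": "carry_out", "body": {"deltas": "40 -20 0 0 0 -0.05 0.3; 80 -40 0 0 0 -0.1 0.3; 120 -60 0 0 0 -0.15 0.3; 160 -80 0 0 0 -0.2 0.3; 200 -100 0 0 0 -0.27 0.3; 236 -120 0 0 0 -0.33 0.3; 236 -120 0 0 0 -0.33 0.3; 236 -120 20 0 0 -0.33 0.3; 236 -120 40 0 0 -0.33 0.3; 236 -120 40 0 0 -0.33 0.3"}}

```text
time_s: 1.35
eef_pos: [0.399, -0.3197, 0.1895]
eef_rot: [-0.002, 0.931, 0.365, -0.001]
wrist_force: [0.2, 0.5, 0.1]
opening: 0.702
grasp_force: 0.0
```

```bash
cat >> h.py <<'E'
from scipy.spatial.transform import Rotation as Ro
def to(x,y,z=None):
    o=sensors.get_obs();w=o["eef_rot"];R=Ro.from_quat([w[1],w[2],w[3],w[0]]).as_matrix();p=o["eef_pos"]
    t=np.array([x,y,p[2] if z is None else z])
    print("t",o["time_s"],"pos",p.round(4),"yang",np.degrees(np.arctan2(R[1,1],R[0,1]))%180,"zaxis",R[:,2].round(3),"q",o["q"].round(2),"F",o["wrist_force"].round(2),"T",o["torque"].round(3),"open",round(o["opening"],3),"grip",round(o["grasp_force"],1))
    print("delta mm",(R.T@(t-p)*1000).round(1))
E
python3 -c "
from h import *
to(.4,-.321,.115)"
```

```text
t 1.35 pos [ 0.399  -0.3197  0.1895] yang 132.77572768353073 zaxis [-0.003  0.003 -1.   ] q [-0.91  0.08  1.8  -0.    1.26 -0.08] F [0.22 0.47 0.08] T [ 0.003 -0.    -0.017] open 0.702 grip 0.0
delta mm [-0.2  1.9 74.5]
```

Request:
{"method": "carry_out", "body": {"deltas": "0 1.5 25 0 0 0 0.3; 0 1.5 50 0 0 0 0.3; 0 1.5 68 0 0 0 0.3; 0 1.5 74 0 0 0 0.3; 0 1.5 74 0 0 0 0.5; 0 1.5 74 0 0 0 0.6; 0 1.5 74 0 0 0 0.8; 0 1.5 74 0 0 0 0.8; 0 1.5 74 0 0 0 0.8; 0 1.5 74 0 0 0 0.8"}}

```text
time_s: 2.6
eef_pos: [0.4016, -0.3215, 0.1176]
eef_rot: [0.0, 0.931, 0.365, 0.0]
wrist_force: [0.9, -0.7, 1.7]
opening: 0.333
grasp_force: 58.8
```

```bash
python3 -c "
from h import *
to(.4,-.321,.115)"
```

```text
t 2.6 pos [ 0.4016 -0.3215  0.1176] yang 132.84621891972967 zaxis [ 0.001 -0.001 -1.   ] q [-0.91  0.18  1.86  0.    1.1  -0.08] F [ 0.86 -0.68  1.72] T [-0.241 -0.15   0.022] open 0.333 grip 58.8
delta mm [-0.8 -1.5  2.6]
```

Request:
{"method": "carry_out", "body": {"deltas": "0 0 -25 0 0 0 0.8; 0 0 -50 0 0 0 0.8; 0 0 -72 0 0 0 0.8; 15 10 -75 0 0 0.15 0.8; 30 21 -75 0 0 0.3 0.8; 45 32 -75 0 0 0.45 0.8; 60 43 -75 0 0 0.6 0.8; 75 54 -75 0 0 0.75 0.8; 90 64 -75 0 0 0.9 0.8; 100 71 -75 0 0 1.05 0.8; 109 77.5 -75 0 0 1.2 0.8; 109 77.5 -75 0 0 1.2 0.8"}}

```text
time_s: 4.1
eef_pos: [0.534, -0.3033, 0.1915]
eef_rot: [-0.0, 0.975, -0.223, -0.001]
wrist_force: [-0.7, 0.2, -0.0]
opening: 0.331
grasp_force: 58.8
```

```bash
python3 - <<'E'
from h import *
to(.534,-.3045,.18)
t=vision.camera("top");s=vision.camera("side");cv2.imwrite("pics/top1.png",t);cv2.imwrite("pics/side1.png",s)
f=lambda i,x,y,w,h,k:cv2.resize(i[y:y+h,x:x+w],None,fx=k,fy=k,interpolation=cv2.INTER_CUBIC)
cv2.imwrite("pics/z1.png",np.hstack([f(t,270,140,80,100,5),f(s,260,160,80,100,5)]))
E
```

```text
t 4.1 pos [ 0.534  -0.3033  0.1915] yang 64.21547209289294 zaxis [-0.001  0.001 -1.   ] q [-0.71  0.3   1.54  0.    1.3   1.31] F [-0.74  0.17 -0.02] T [-0.033 -0.004  0.02 ] open 0.331 grip 58.8
delta mm [ 0.5  1.1 11.5]
```

View pics/z1.png

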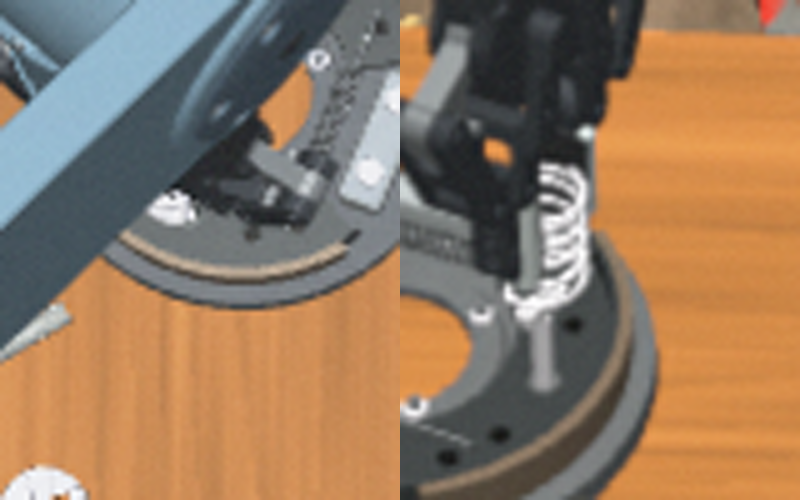

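The side crop shows the spring held just above the pin, with the shaft at crop (543,340–385), i.e. side px x≈288.6. The spring is nearly in line with it. The top view is blocked by the arm. I'll refine the head angle and position from the first pictures, using edge lines.

```bash
python3 - <<'E'
from m0 import *
for n,x,y,w,hh in(("top",299,172,16,14),("side",281,212,17,14)):
  for thr in(120,150,180):
    c,b,m=comp(n,x,y,w,hh,n+"0.png",thr)
    msk=np.zeros_like(m);cv2.drawContours(msk,[c],-1,1,-1)
    xs=np.where(msk.any(0))[0];n0=len(xs);xs=xs[n0//4:3*n0//4]
    res=[]
    for env in(np.array([[u,np.where(msk[:,u])[0].min()] for u in xs]),np.array([[u,np.where(msk[:,u])[0].max()] for u in xs])):
        l=cv2.fitLine(env.astype(np.float32),cv2.DIST_HUBER,0,.01,.01)[:,0]
        a=plane(n,b(l[2:]),.163);d=plane(n,b(l[2:]+20*l[:2]),.163)-a
        res+=[round(np.degrees(np.arctan2(d[1],d[0]))%180,1),b(l[2:]).round(2)]
    cx,cy,ww,h2=cv2.boundingRect(c)
    print(n,thr,res,"box",b((cx,cy)).round(1),b((cx+ww,cy+h2)).round(1))
i=cv2.imread("pics/side1.png").min(2)
for r in(226,229,232,235):print(r,i[r,278:300])
for p in((.534,-.3045,.145),(.534,-.3045,.13)):print(proj("side",p))
print(proj("side",(.5333,-.3030,.176)))
for r in range(196,226,3):print(r,i[r,278:302])
E
```

```text
top 120 [np.float64(51.5), array([305.68, 175.72]), np.float64(49.7), array([306.07, 184.56])] box [301.4 174.1] [311.1 185.6]
top 150 [np.float64(51.0), array([306.1, 176.4]), np.float64(57.1), array([306.3, 180.7])] box [301.9 174.6] [310.9 182.9]
top 180 [np.float64(50.1), array([306.03, 176.62]), np.float64(55.1), array([306.14, 180.2 ])] box [302.1 174.9] [310.6 182.1]
side 120 [np.float64(53.0), array([286.97, 217.57]), np.float64(2.2), array([287.  , 225.38])] box [280.6 215.1] [293.9 225.6]
side 150 [np.float64(52.8), array([287.  , 217.88]), np.float64(54.0), array([287.47, 222.7 ])] box [282.4 215.4] [293.4 224.6]
side 180 [np.float64(53.6), array([287.75, 217.55]), np.float64(53.2), array([288.2 , 221.43])] box [282.9 215.6] [293.1 223.9]
226 [127 122 105 114 121  91  81  95 129 153 161 150 105  73  65  57  47  48
  67  70  71  73]
229 [124 124 108 105  96  80  68  74 121 151 162 154 111  77  70  72  72  71
  72  71  72  71]
232 [124 111  93  78  70  71  71  72 110 147 162 154 117  77  68  70  72  70
  74  70  71  70]
235 [ 99  78  72  71  73  71  70  82 120 150 163 157 13
[... 453 characters left out ...]
  36  57 132 145 128 113 172 233 226 191 161 162 208 238
 227 155  91  72  74  73]
208 [ 52  45  43  40  35  52 132 146 132 117 124 211 250 240 224 200 180 191
 230 157  81  83  99 102]
211 [ 49  44  41  39  40  48 112 141 137 123 136 199 185 193 242 241 218 212
 249 173  68  38  68  89]
214 [ 49  41  34  36  33  43 105 141 137 122  89  93  85  86 137 232 242 199
 217 188 107  56  41  61]
217 [125  98 112 217 152 115 137 140 135 146 187 223 207 220 249 173 149 218
 177 100  69  69  68  47]
220 [119 124 128 164 186 211 227 244 254 252 250 247 242 213 181 146 101  70
  69  67  68  73  71  68]
223 [165 114 117 121 108 172 212 222 200 154 145 179 122  77  69  60  49  53
  64  68  74  72  68  71]
```

Request:
{"method": "carry_out", "body": {"deltas": "1.9 1.5 4 0 0 0 0.8; 1.9 1.5 9 0 0 0 0.8; 1.9 1.5 12 0 0 0 0.8; 1.9 1.5 14 0 0 0 0.8; 1.9 1.5 16 0 0 0 0.8; 1.9 1.5 16 0 0 0 0.8"}}

```text
time_s: 4.95
eef_pos: [0.535, -0.306, 0.1761]
eef_rot: [-0.0, 0.975, -0.224, -0.0]
wrist_force: [-0.0, 0.5, -0.9]
opening: 0.336
grasp_force: 58.7
```

```bash
python3 -c "
from h import *
to(.535,-.3055,.17)"
```

```text
t 4.95 pos [ 0.535  -0.306   0.1761] yang 64.09748480882453 zaxis [-0.  0. -1.] q [-0.71  0.32  1.55 -0.    1.27  1.31] F [-0.01  0.48 -0.88] T [-0.017 -0.044 -0.031] open 0.336 grip 58.7
delta mm [-0.2 -0.5  6.1]
```

Request:
{"method": "carry_out", "body": {"deltas": "0 0 1.5 0 0 0 0.8; 0 0 3 0 0 0 0.8; 0 0 4.5 0 0 0 0.8; 0 0 4.5 0 0 0 0.8"}}

```text
time_s: 5.45
eef_pos: [0.5349, -0.306, 0.1716]
eef_rot: [-0.0, 0.975, -0.224, -0.0]
wrist_force: [-0.1, -0.1, -1.2]
opening: 0.33
grasp_force: 58.7
```

```bash
python3 - <<'E'
from h import *
for k in range(4):
    s=vision.camera("side");to(.535,-.3055,.17)
cv2.imwrite("pics/side2.png",s);
f=lambda i,x,y,w,h,k:cv2.resize(i[y:y+h,x:x+w],None,fx=k,fy=k,interpolation=cv2.INTER_CUBIC)
cv2.imwrite("pics/z2.png",f(s,255,175,75,75,7))
E
```

```text
t 5.5 pos [ 0.535  -0.3061  0.1717] yang 64.09165276611242 zaxis [-0.  0. -1.] q [-0.71  0.33  1.55  0.    1.26  1.31] F [ 0.01 -0.28 -0.96] T [ 0.026  0.014 -0.002] open 0.33 grip 58.7
delta mm [-0.2 -0.5  1.7]
t 5.55 pos [ 0.535  -0.3061  0.1718] yang 64.09068312555388 zaxis [ 0.  0. -1.] q [-0.71  0.33  1.55  0.    1.26  1.31] F [ 0.2   0.01 -0.09] T [-0.06  -0.    -0.018] open 0.33 grip 58.7
delta mm [-0.3 -0.5  1.8]
t 5.6 pos [ 0.5351 -0.3061  0.1718] yang 64.09146668087928 zaxis [ 0. -0. -1.] q [-0.71  0.33  1.55  0.    1.26  1.31] F [ 0.93  0.04 -0.71] T [0.073 0.039 0.046] open 0.328 grip 58.7
delta mm [-0.4 -0.5  1.8]
t 5.65 pos [ 0.5351 -0.3061  0.1719] yang 64.08913234620827 zaxis [ 0. -0. -1.] q [-0.71  0.33  1.55  0.    1.26  1.31] F [0.31 0.17 0.2 ] T [ 0.025 -0.066 -0.022] open 0.33 grip 58.7
delta mm [-0.3 -0.5  1.9]
```

View pics/z2.png

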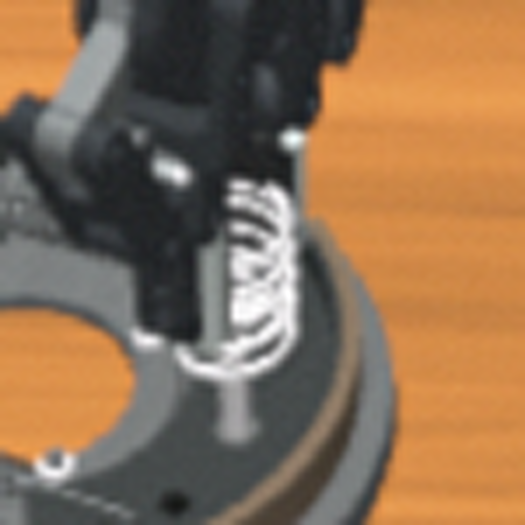

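The end coil is around crop (235,360), the head shows inside the coils near (250,290), and there is no push force. The head has gone through the oval, so I'll carry on down.

Request:
{"method": "carry_out", "body": {"deltas": "0 0 3 0 0 0 0.8; 0 0 6 0 0 0 0.8; 0 0 9 0 0 0 0.8; 0 0 12 0 0 0 0.8; 0 0 15 0 0 0 0.8; 0 0 18 0 0 0 0.8; 0 0 18 0 0 0 0.8"}}

```text
time_s: 6.52
eef_pos: [0.5349, -0.306, 0.1534]
eef_rot: [-0.0, 0.975, -0.224, -0.0]
wrist_force: [0.0, -0.4, -0.4]
opening: 0.333
grasp_force: 58.7
```

Request:
{"method": "carry_out", "body": {"deltas": "0 0 3 0 0 0 0.8; 0 0 6 0 0 0 0.8; 0 0 9 0 0 0 0.8; 0 0 11 0 0 0 0.8; 0 0 13 0 0 0 0.8; 0 0 13 0 0 0 0.8; 0 0 13 0 0 0 0.8"}}

```text
time_s: 7.4
eef_pos: [0.5351, -0.3061, 0.1409]
eef_rot: [0.0, 0.975, -0.224, 0.0]
wrist_force: [-0.5, 0.3, 1.0]
opening: 0.331
grasp_force: 58.8
```

```bash
python3 - <<'E'
from h import *
for k in range(3):
    s=vision.camera("side");to(.535,-.3055,.14)
cv2.imwrite("pics/side3.png",s);
E
```

```text
t 7.45 pos [ 0.535  -0.3061  0.1409] yang 64.08995417756961 zaxis [ 0. -0. -1.] q [-0.71  0.36  1.57  0.    1.21  1.31] F [-0.34  0.18  0.24] T [0.029 0.007 0.002] open 0.328 grip 58.8
delta mm [-0.3 -0.5  0.9]
t 7.5 pos [ 0.5351 -0.3061  0.1409] yang 64.09014041387485 zaxis [ 0. -0. -1.] q [-0.71  0.36  1.57  0.    1.21  1.31] F [-0.06  0.62 -0.49] T [ 0.018  0.053 -0.035] open 0.325 grip 58.8
delta mm [-0.3 -0.5  0.9]
t 7.55 pos [ 0.5351 -0.3061  0.1409] yang 64.08992594077458 zaxis [ 0. -0. -1.] q [-0.71  0.36  1.57  0.    1.21  1.31] F [-0.63  0.22  0.71] T [ 0.103  0.007 -0.02 ] open 0.331 grip 58.8
delta mm [-0.3 -0.5  0.9]
```

Request:
{"method": "carry_out", "body": {"deltas": "0 0 2 0 0 0 0.8; 0 0 2.5 0 0 0 0.8; 0 0 2.5 0 0 0 0.8"}}

```text
time_s: 7.92
eef_pos: [0.5352, -0.3062, 0.1386]
eef_rot: [0.0, 0.975, -0.224, 0.0]
wrist_force: [-1.1, 1.5, 2.5]
opening: 0.333
grasp_force: 59.2
```

Request:
{"method": "carry_out", "body": {"deltas": "0 0 -1 0 0 0 0.55; 0 0 -1 0 0 0 0.45; 0 0 -1 0 0 0 0.35; 0 0 -5 0 0 0 0.3; 0 0 -25 0 0 0 0.3; 0 0 -50 0 0 0 0.3; 0 0 -90 0 0 0 0.3; -30 -30 -100 0 0 0 0.3; -70 -40 -100 0 0 0 0.3; -110 -40 -100 0 0 0 0.3; -130 -40 -100 0 0 0 0.3"}}

```text
time_s: 9.3
eef_pos: [0.4346, -0.2125, 0.24]
eef_rot: [0.0, 0.975, -0.224, 0.001]
wrist_force: [0.7, 0.1, 0.8]
opening: 0.704
grasp_force: 0.0
```

```bash
python3 - <<'E'
from h import *
to(.405,-.244,.16)
t=vision.camera("top");s=vision.camera("side");cv2.imwrite("pics/top4.png",t);cv2.imwrite("pics/side4.png",s)
f=lambda i,x,y,w,h,k:cv2.resize(i[y:y+h,x:x+w],None,fx=k,fy=k,interpolation=cv2.INTER_CUBIC)
cv2.imwrite("pics/z4.png",np.hstack([f(t,260,140,80,100,5),f(s,260,170,80,100,5)]))
E
```

```text
t 9.3 pos [ 0.4346 -0.2125  0.24  ] yang 64.12236471045293 zaxis [ 0.001 -0.001 -1.   ] q [-0.7  -0.04  1.82 -0.    1.36  1.32] F [0.72 0.06 0.77] T [ 0.03  -0.04   0.048] open 0.704 grip 0.0
delta mm [-13.1  41.3  80. ]
```

View pics/z4.png

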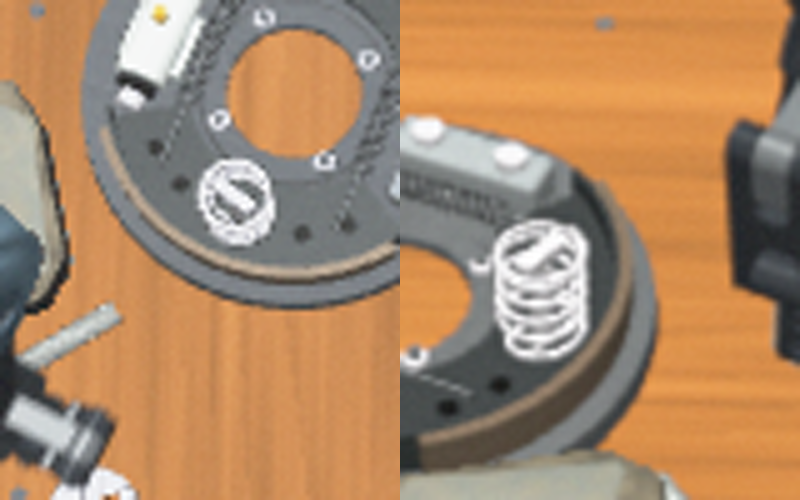

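The spring stands on the shoe with the head showing inside it, in the top crop at (237,195) and the side crop at (540,250). Next is the cap.

Request:
{"method": "carry_out", "body": {"deltas": "-2 5 0 0 0 -0.17 0.3; -4 10 10 0 0 -0.35 0.3; -6 18 20 0 0 -0.53 0.3; -8 26 35 0 0 -0.71 0.3; -10 34 50 0 0 -0.88 0.3; -12 42 65 0 0 -1.06 0.3; -12 42 80 0 0 -1.24 0.3; -12 42 90 0 0 -1.41 0.3; -12 42 90 0 0 -1.41 0.3; -12 42 90 0 0 -1.41 0.3"}}

```text
time_s: 10.65
eef_pos: [0.4072, -0.2465, 0.1492]
eef_rot: [0.001, 0.888, 0.459, 0.0]
wrist_force: [0.2, 0.5, 0.6]
opening: 0.7
grasp_force: 0.0
```

```bash
python3 -c "
from h import *
to(.4055,-.245,.1035)"
```

```text
t 10.65 pos [ 0.4072 -0.2465  0.1492] yang 144.68805593580583 zaxis [ 0.001 -0.001 -1.   ] q [-0.79  0.05  1.93  0.    1.16 -0.18] F [0.17 0.55 0.56] T [0.052 0.004 0.03 ] open 0.7 grip 0.0
delta mm [ 0.3 -2.3 45.7]
```

Request:
{"method": "carry_out", "body": {"deltas": "0 -2.2 20 0 0 0 0.3; 0 -2.2 38 0 0 0 0.3; 0 -2.2 45.5 0 0 0 0.3; 0 -2.2 45.5 0 0 0 0.4; 0 -2.2 45.5 0 0 0 0.5; 0 -2.2 45.5 0 0 0 0.6; 0 -2.2 45.5 0 0 0 0.8; 0 -2.2 45.5 0 0 0 0.8; 0 -2.2 45.5 0 0 0 0.8"}}

```text
time_s: 11.78
eef_pos: [0.4053, -0.2452, 0.1041]
eef_rot: [0.001, 0.888, 0.461, 0.0]
wrist_force: [-1.2, 1.4, 5.1]
opening: 0.428
grasp_force: 61.6
```

```bash
python3 -c "
from h import *
to(.535,-.306,.2)"
```

```text
t 11.775 pos [ 0.4053 -0.2452  0.1041] yang 144.8696121537048 zaxis [ 0.001 -0.001 -1.   ] q [-0.8   0.12  1.96 -0.    1.06 -0.18] F [-1.16  1.44  5.1 ] T [ 0.21   0.264 -0.039] open 0.428 grip 61.6
delta mm [ 24.9 141.3 -95.6]
```

```bash
python3 - <<'E'
from m0 import *
c,b,m=comp("top",296,168,24,24,"top4.png",140);q,ax,_=cv2.fitEllipse(cv2.convexHull(c));print(b(q),np.array(ax)/K,[plane("top",b(q),z).round(4) for z in(.134,.144,.154)])
# head blob inside
h=np.zeros_like(m);cv2.drawContours(h,[cv2.convexHull(c)],-1,1,-1);h=cv2.erode(h,np.ones((17,17)))
g=cv2.resize(cv2.imread("pics/top4.png")[168:192,296:320].min(2),None,fx=K,fy=K,interpolation=cv2.INTER_CUBIC)
for thr in(150,190):
    cs,_=cv2.findContours(((g>thr)&(h>0)).astype(np.uint8),cv2.RETR_EXTERNAL,cv2.CHAIN_APPROX_NONE)
    s=max(cs,key=cv2.contourArea);r=cv2.minAreaRect(s);v=cv2.fitLine(s,cv2.DIST_L2,0,.01,.01)[:2,0]
    a=plane("top",b(r[0]),.163);d=plane("top",b(np.array(r[0])+30*v),.163)-a;print(np.array(r[1])/K,a,np.degrees(np.arctan2(d[1],d[0]))%180)
c,b,m=comp("side",276,210,24,36,"side4.png",140);x,y,w,hh=cv2.boundingRect(c);print("side",b((x,y)),b((x+w,y+hh)),plane("side",b((x+w/2,y+hh/2)),.144))
E
```

```text
[306.82628345 179.78185558] [16.14208412 18.46441078] [array([ 0.538 , -0.3044,  0.134 ]), array([ 0.5357, -0.305 ,  0.144 ]), array([ 0.5335, -0.3056,  0.154 ])]
[12.48075485 10.88599205] [ 0.53157425 -0.30624149  0.163     ] 17.198790089414473
[9.71867561 8.3254385 ] [ 0.53699044 -0.30441305  0.163     ] 101.32691728314245
side [275.625 213.375] [297.375 241.875] [ 0.53680917 -0.30970331  0.144     ]
```

Request:
{"method": "carry_out", "body": {"deltas": "0 0 -25 0 0 0 0.8; 0 0 -50 0 0 0 0.8; 0 0 -80 0 0 0 0.8; 0 15 -96 0 0 0.16 0.8; 2 30 -96 0 0 0.32 0.8; 5 50 -96 0 0 0.48 0.8; 8 70 -96 0 0 0.64 0.8; 12 90 -96 0 0 0.8 0.8; 16 110 -96 0 0 0.96 0.8; 21 130 -96 0 0 1.09 0.8; 25 141 -96 0 0 1.17 0.8; 25 141 -96 0 0 1.17 0.8"}}

```text
time_s: 13.28
eef_pos: [0.5348, -0.3054, 0.1989]
eef_rot: [0.0, 0.994, -0.105, 0.0]
wrist_force: [-0.7, 0.1, -0.7]
opening: 0.427
grasp_force: 60.2
```

```bash
python3 - <<'E'
from h import *
s=vision.camera("side");to(.535,-.3057,.17);cv2.imwrite("pics/side5.png",s)
cv2.imwrite("pics/z5.png",cv2.resize(s[150:250,245:330],None,fx=6,fy=6,interpolation=cv2.INTER_CUBIC))
E
```

```text
t 13.325 pos [ 0.5343 -0.3051  0.1988] yang 77.94976160355282 zaxis [-0.  0. -1.] q [-0.71  0.3   1.53 -0.    1.31  1.07] F [-0.99  0.49 -1.73] T [-0.028  0.018 -0.004] open 0.428 grip 60.2
delta mm [ 0.8  0.4 28.8]
```

View pics/z5.png

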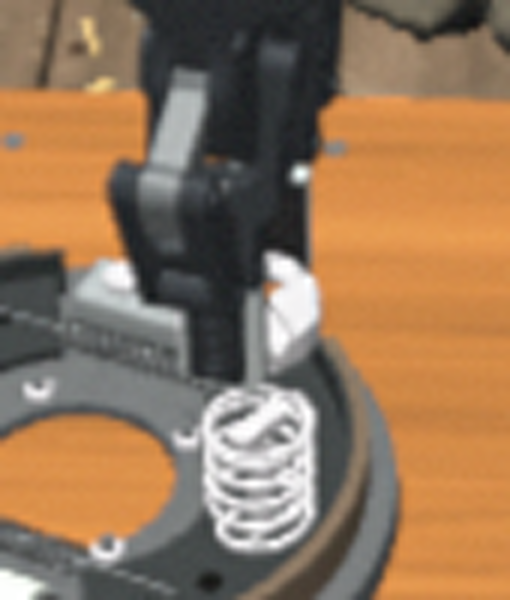

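The cap is held level above the spring, at crop (290,310), and the spring top is at (260,400) with the head inside it. Lowering now.

Request:
{"method": "carry_out", "body": {"deltas": "0.5 0.4 8 0 0 0 0.8; 0.5 0.4 16 0 0 0 0.8; 0.5 0.4 24 0 0 0 0.8; 0.5 0.4 29 0 0 0 0.8; 0.5 0.4 32 0 0 0 0.8; 0.5 0.4 34 0 0 0 0.8; 0.5 0.4 34 0 0 0 0.8"}}

```text
time_s: 14.2
eef_pos: [0.5348, -0.3058, 0.1648]
eef_rot: [0.0, 0.994, -0.106, 0.0]
wrist_force: [-0.0, -0.1, -1.4]
opening: 0.429
grasp_force: 60.2
```

Request:
{"method": "carry_out", "body": {"deltas": "0 0 1.5 0 0 0 0.8; 0 0 3 0 0 0 0.8; 0 0 4 0 0 0 0.8; 0 0 4 0 0 0 0.8"}}

```text
time_s: 14.7
eef_pos: [0.5347, -0.3057, 0.1607]
eef_rot: [-0.0, 0.994, -0.106, -0.0]
wrist_force: [0.5, -0.9, -0.0]
opening: 0.424
grasp_force: 60.3
```

```bash
python3 - <<'E'
from h import *
for k in range(3):
    s=vision.camera("side");to(.535,-.3057,.148)
cv2.imwrite("pics/side6.png",s)
E
```

```text
t 14.75 pos [ 0.5347 -0.3057  0.1608] yang 77.84373139027666 zaxis [-0.  0. -1.] q [-0.71  0.34  1.56 -0.    1.24  1.07] F [-0.65  0.36  0.44] T [0.023 0.021 0.017] open 0.428 grip 60.3
delta mm [ 0.3 -0.1 12.8]
t 14.8 pos [ 0.5347 -0.3058  0.1608] yang 77.84163786337359 zaxis [-0. -0. -1.] q [-0.71  0.34  1.56 -0.    1.24  1.07] F [-1.07 -0.54 -0.47] T [ 0.06   0.04  -0.032] open 0.425 grip 60.3
delta mm [ 0.3 -0.1 12.8]
t 14.85 pos [ 0.5347 -0.3058  0.1608] yang 77.84300382974725 zaxis [-0. -0. -1.] q [-0.71  0.34  1.56 -0.    1.24  1.07] F [-0.13  0.24 -0.27] T [-0.01   0.051  0.004] open 0.425 grip 60.3
delta mm [ 0.2 -0.1 12.8]
```

Request:
{"method": "carry_out", "body": {"deltas": "0 0 1 0 0 0 0.8; 0 0 2 0 0 0 0.8; 0 0 3 0 0 0 0.8; 0 0 3 0 0 0 0.8"}}

```text
time_s: 15.35
eef_pos: [0.5348, -0.3058, 0.1581]
eef_rot: [0.0, 0.994, -0.106, 0.0]
wrist_force: [-0.6, 0.1, 3.2]
opening: 0.427
grasp_force: 60.6
```

```bash
python3 - <<'E'
from h import *
for k in range(3):
    s=vision.camera("side");to(.535,-.3057,.146)
cv2.imwrite("pics/side6.png",s)
E
```

```text
t 15.4 pos [ 0.5348 -0.3058  0.1581] yang 77.84735238720532 zaxis [ 0. -0. -1.] q [-0.71  0.34  1.56 -0.    1.24  1.07] F [-1.04  0.03  2.62] T [0.097 0.25  0.059] open 0.429 grip 60.6
delta mm [ 0.2 -0.1 12.1]
t 15.45 pos [ 0.5348 -0.3058  0.1581] yang 77.84315343307212 zaxis [ 0. -0. -1.] q [-0.71  0.34  1.56 -0.    1.24  1.07] F [-1.   -0.52  2.39] T [0.115 0.218 0.003] open 0.422 grip 60.6
delta mm [ 0.1 -0.2 12.1]
t 15.5 pos [ 0.5348 -0.3058  0.158 ] yang 77.84296197640758 zaxis [ 0. -0. -1.] q [-0.71  0.34  1.56 -0.    1.24  1.07] F [-2.04  0.13  2.18] T [0.051 0.212 0.012] open 0.424 grip 60.6
delta mm [ 0.2 -0.1 12. ]
```

Request:
{"method": "carry_out", "body": {"deltas": "-0.7 -0.3 0 0 0 0 0.8; -0.7 -0.3 0 0 0 0 0.8; -0.7 -0.3 1 0 0 0 0.8; -0.7 -0.3 2 0 0 0 0.8; -0.7 -0.3 2 0 0 0 0.8"}}

```text
time_s: 16.12
eef_pos: [0.5339, -0.3051, 0.1555]
eef_rot: [-0.0, 0.994, -0.106, -0.0]
wrist_force: [-2.6, 1.4, 1.5]
opening: 0.425
grasp_force: 60.5
```

```bash
python3 - <<'E'
from h import *
for k in range(3):
    s=vision.camera("side");to(.535,-.3057,.146)
E
```

```text
t 16.175 pos [ 0.5338 -0.3051  0.1555] yang 77.8454908265471 zaxis [-0.001  0.    -1.   ] q [-0.71  0.34  1.57 -0.    1.23  1.07] F [-3.06  1.32  0.91] T [ 0.155  0.36  -0.044] open 0.431 grip 60.4
delta mm [1.3 0.3 9.5]
t 16.225 pos [ 0.5339 -0.3051  0.1555] yang 77.84340315644651 zaxis [-0.001  0.    -1.   ] q [-0.71  0.34  1.57 -0.    1.23  1.07] F [-2.53  0.81  0.92] T [0.116 0.342 0.017] open 0.428 grip 60.4
delta mm [1.2 0.3 9.5]
t 16.275 pos [ 0.5338 -0.3051  0.1555] yang 77.84330717495541 zaxis [-0.001  0.    -1.   ] q [-0.71  0.34  1.57 -0.    1.23  1.07] F [-2.44  1.1   1.52] T [0.119 0.411 0.042] open 0.43 grip 60.4
delta mm [1.3 0.3 9.5]
```

Request:
{"method": "carry_out", "body": {"deltas": "-0.5 -0.2 0 0 0 0 0.8; -1 -0.4 0 0 0 0 0.8; -1 -0.4 0 0 0 0 0.8"}}

```text
time_s: 16.65
eef_pos: [0.5335, -0.305, 0.1561]
eef_rot: [0.0, 0.994, -0.106, 0.0]
wrist_force: [-1.1, -0.8, 1.7]
opening: 0.422
grasp_force: 60.4
```

```bash
python3 - <<'E'
from h import *
for k in range(3):
    s=vision.camera("side");to(.535,-.3057,.146)
E
```

```text
t 16.7 pos [ 0.5335 -0.305   0.1561] yang 77.83955094558378 zaxis [ 0.001 -0.001 -1.   ] q [-0.71  0.34  1.57  0.    1.23  1.07] F [0.09 0.13 2.1 ] T [-0.109  0.049 -0.006] open 0.43 grip 60.4
delta mm [ 1.6  0.4 10.1]
t 16.75 pos [ 0.5334 -0.3049  0.156 ] yang 77.83886993235781 zaxis [ 0.001 -0.001 -1.   ] q [-0.71  0.34  1.57 -0.    1.23  1.07] F [ 0.72 -0.17  0.86] T [-0.1    0.028 -0.015] open 0.424 grip 60.4
delta mm [ 1.7  0.4 10. ]
t 16.8 pos [ 0.5334 -0.3049  0.156 ] yang 77.8396983378175 zaxis [ 0. -0. -1.] q [-0.71  0.34  1.57 -0.    1.23  1.07] F [-0.45 -0.38  0.9 ] T [-0.145  0.091 -0.02 ] open 0.424 grip 60.4
delta mm [ 1.7  0.5 10. ]
```

Side force is gone and the vertical load is the spring's only, so the head is in the slot. Next I press down.

Request:
{"method": "carry_out", "body": {"deltas": "0 0 1.5 0 0 0 0.8; 0 0 3 0 0 0 0.8; 0 0 4.5 0 0 0 0.8; 0 0 4.5 0 0 0 0.8"}}

```text
time_s: 17.3
eef_pos: [0.5332, -0.305, 0.1514]
eef_rot: [0.0, 0.994, -0.106, 0.0]
wrist_force: [-1.9, -1.7, 3.5]
opening: 0.428
grasp_force: 60.6
```

Request:
{"method": "carry_out", "body": {"deltas": "0 0 1.5 0 0 0 0.8; 0 0 3 0 0 0 0.8; 0 0 4.5 0 0 0 0.8; 0 0 5.5 0 0 0 0.8; 0 0 5.5 0 0 0 0.8"}}

```text
time_s: 17.92
eef_pos: [0.5335, -0.3051, 0.1463]
eef_rot: [0.0, 0.994, -0.106, 0.0]
wrist_force: [-1.3, -1.6, 5.5]
opening: 0.428
grasp_force: 60.9
```

```bash
python3 - <<'E'
from h import *
for k in range(3):
    s=vision.camera("side");to(.535,-.3057,.1465)
cv2.imwrite("pics/side7.png",s)
cv2.imwrite("pics/z7.png",cv2.resize(s[165:250,250:330],None,fx=7,fy=7,interpolation=cv2.INTER_CUBIC))
E
```

```text
t 17.975 pos [ 0.5335 -0.3051  0.1463] yang 77.83937697449552 zaxis [ 0.001 -0.001 -1.   ] q [-0.71  0.35  1.58 -0.    1.21  1.07] F [-1.92 -1.99  6.2 ] T [-0.36   0.324 -0.002] open 0.428 grip 60.9
delta mm [ 1.6  0.2 -0.2]
t 18.025 pos [ 0.5335 -0.3051  0.1463] yang 77.83757737499715 zaxis [ 0.001 -0.001 -1.   ] q [-0.71  0.35  1.58 -0.    1.21  1.07] F [-2.07 -1.89  6.18] T [-0.29   0.35  -0.031] open 0.426 grip 60.9
delta mm [ 1.6  0.2 -0.2]
t 18.075 pos [ 0.5335 -0.3052  0.1464] yang 77.83828244916458 zaxis [ 0.001 -0.001 -1.   ] q [-0.71  0.35  1.58 -0.    1.21  1.07] F [-1.23 -2.19  6.14] T [-0.361  0.363  0.015] open 0.426 grip 60.9
delta mm [ 1.6  0.2 -0.1]
```

View pics/z7.png

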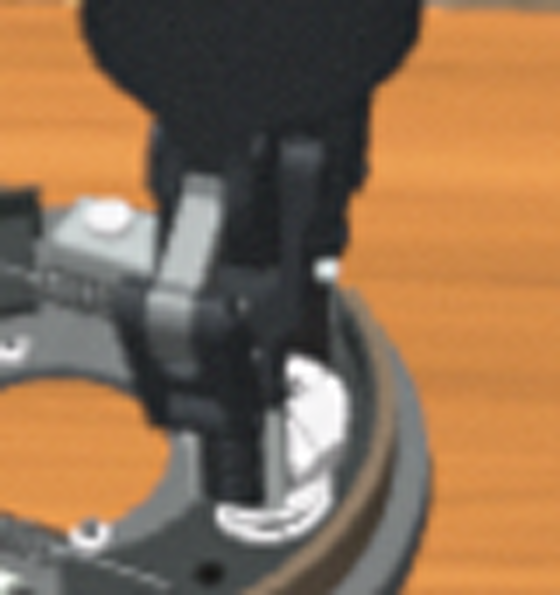

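The side crop shows the cap, at (315,415), pressed well down on the spring, with the fingers clear of the rim. I'll relieve the small side load before turning.

Request:
{"method": "carry_out", "body": {"deltas": "-0.4 0.9 0 0 0 0 0.8; -0.4 0.9 0 0 0 0 0.8; -0.4 0.9 0 0 0 0 0.8"}}

```text
time_s: 18.45
eef_pos: [0.5332, -0.3055, 0.1464]
eef_rot: [0.0, 0.994, -0.106, 0.001]
wrist_force: [-1.5, -1.2, 6.3]
opening: 0.425
grasp_force: 60.9
```

```bash
cat > f.py <<'E'
from h import *
A=[]
for k in range(4):
    vision.camera("side");o=sensors.get_obs();A.append(np.r_[o["wrist_force"],o["torque"]])
to(.535,-.3057,.1465);print("meanF",np.mean(A,0).round(2))
E
python3 f.py
```

```text
t 18.65 pos [ 0.5332 -0.3055  0.1464] yang 77.84551875392293 zaxis [ 0.001 -0.    -1.   ] q [-0.71  0.35  1.58  0.    1.21  1.07] F [-0.14 -0.88  6.32] T [-0.106  0.04  -0.022] open 0.427 grip 60.9
delta mm [ 1.8 -0.1 -0.1]
meanF [-0.6  -0.54  6.18 -0.09  0.07 -0.02]
```

Request:
{"method": "carry_out", "body": {"deltas": "0 0 0 0 0 0.15 0.8; 0 0 0 0 0 0.3 0.8; 0 0 0 0 0 0.4 0.8; 0 0 0 0 0 0.4 0.8"}}

```text
time_s: 19.15
eef_pos: [0.533, -0.3056, 0.1463]
eef_rot: [0.0, 0.953, -0.302, 0.0]
wrist_force: [-0.9, -1.1, 7.1]
opening: 0.425
grasp_force: 60.9
```

```bash
python3 f.py
```

```text
t 19.35 pos [ 0.533  -0.3055  0.1463] yang 54.92575354083907 zaxis [ 0.001 -0.    -1.   ] q [-0.71  0.35  1.58  0.    1.21  1.47] F [-1.04 -1.41  7.2 ] T [-0.119  0.189 -0.053] open 0.427 grip 60.9
delta mm [ 1.8 -1.  -0.2]
meanF [-1.43 -1.21  6.82 -0.15  0.24 -0.03]
```

Request:
{"method": "carry_out", "body": {"deltas": "0 0 0 0 0 0.16 0.8; 0 0 0 0 0 0.32 0.8; 0 0 0 0 0 0.48 0.8; 0 0 0 0 0 0.64 0.8; 0 0 0 0 0 0.8 0.8; 0 0 0 0 0 0.91 0.8; 0 0 0 0 0 0.91 0.8"}}

```text
time_s: 20.23
eef_pos: [0.5328, -0.3052, 0.1461]
eef_rot: [-0.0, 0.724, -0.69, -0.0]
wrist_force: [-1.7, 0.7, 5.7]
opening: 0.429
grasp_force: 60.9
```

```bash
python3 f.py
```

```text
t 20.425 pos [ 0.5328 -0.3052  0.1461] yang 2.7872472599167395 zaxis [ 0.  0. -1.] q [-0.71  0.35  1.58  0.    1.21  2.38] F [-1.11 -0.48  7.37] T [-0.045  0.283 -0.039] open 0.424 grip 60.9
delta mm [ 0.6 -2.2 -0.4]
meanF [-1.77 -0.12  6.34 -0.    0.3  -0.02]
```

Request:
{"method": "carry_out", "body": {"deltas": "0 0 -1 0 0 0 0.8; 0 0 -2 0 0 0 0.8; 0 0 -3 0 0 0 0.8; 0 0 -3 0 0 0 0.8"}}

```text
time_s: 20.92
eef_pos: [0.5327, -0.3051, 0.1489]
eef_rot: [-0.0, 0.724, -0.69, -0.0]
wrist_force: [-0.6, 0.9, 5.0]
opening: 0.426
grasp_force: 60.7
```

```bash
python3 f.py
```

```text
t 21.125 pos [ 0.5327 -0.3051  0.1488] yang 2.7917532573359836 zaxis [ 0.     0.001 -1.   ] q [-0.71  0.35  1.58  0.    1.22  2.38] F [-1.    0.66  4.97] T [0.044 0.193 0.049] open 0.428 grip 60.7
delta mm [ 0.7 -2.2  2.3]
meanF [-1.01  0.49  5.25  0.08  0.18  0.02]
```

Request:
{"method": "carry_out", "body": {"deltas": "0 0 -0.7 0 0 0 0.8; 0 0 -1.4 0 0 0 0.8; 0 0 -1.4 0 0 0 0.8"}}

```text
time_s: 21.5
eef_pos: [0.5327, -0.3052, 0.1501]
eef_rot: [-0.0, 0.724, -0.69, -0.0]
wrist_force: [-0.0, 1.5, 4.4]
opening: 0.428
grasp_force: 60.7
```

```bash
python3 f.py
```

```text
t 21.7 pos [ 0.5327 -0.3053  0.1501] yang 2.788848768502902 zaxis [-0.  0. -1.] q [-0.71  0.35  1.57  0.    1.22  2.38] F [0.15 1.   4.23] T [0.285 0.135 0.044] open 0.43 grip 60.7
delta mm [ 0.6 -2.3  3.6]
meanF [-0.24  1.36  4.13  0.24  0.11  0.01]
```

Request:
{"method": "carry_out", "body": {"deltas": "0 0 -0.5 0 0 0 0.8; 0 0 -1 0 0 0 0.8; 0 0 -1 0 0 0 0.8"}}

```text
time_s: 22.08
eef_pos: [0.5325, -0.3052, 0.1504]
eef_rot: [-0.0, 0.724, -0.69, -0.0]
wrist_force: [2.6, 1.3, -3.1]
opening: 0.424
grasp_force: 60.2
```

```bash
python3 f.py
```

```text
t 22.275 pos [ 0.5325 -0.3052  0.1505] yang 2.7812365659522698 zaxis [-0.001  0.001 -1.   ] q [-0.71  0.35  1.57  0.    1.22  2.38] F [ 3.05  0.08 -4.88] T [ 0.095 -0.454 -0.004] open 0.423 grip 60.5
delta mm [ 0.6 -2.5  3.9]
meanF [ 2.81  0.33 -4.42  0.09 -0.45 -0.  ]
```

The rise stopped sharply at cap height 24 mm, which is the seated value. I'll ease off and release.

Request:
{"method": "carry_out", "body": {"deltas": "0 0 0.8 0 0 0 0.8; 0 0 0.8 0 0 0 0.6; 0 0 0.8 0 0 0 0.5; 0 0 0.8 0 0 0 0.3; 0 0 0.8 0 0 0 0.2; 0 0 -20 0 0 0 0.2; 0 0 -50 0 0 0 0.2; 0 0 -90 0 0 0 0.2; 0 -40 -100 0 0 0 0.2; 0 -90 -100 0 0 0 0.2; 0 -140 -100 0 0 0 0.2; 0 -140 -100 0 0 0 0.2"}}

```text
time_s: 23.78
eef_pos: [0.6746, -0.2976, 0.2489]
eef_rot: [-0.0, 0.725, -0.689, -0.001]
wrist_force: [-1.3, -0.6, -0.8]
opening: 0.801
grasp_force: 0.0
```

```bash
python3 - <<'E'
from h import *
to(.535,-.3057,.2)
t=vision.camera("top");s=vision.camera("side");cv2.imwrite("pics/top8.png",t);cv2.imwrite("pics/side8.png",s)
f=lambda i,x,y,w,h,k:cv2.resize(i[y:y+h,x:x+w],None,fx=k,fy=k,interpolation=cv2.INTER_CUBIC)
cv2.imwrite("pics/z8.png",np.hstack([f(t,275,110,80,100,5),f(s,210,180,80,100,5)[:, :0],f(s,260,180,60,75,6)[:450] if 0 else cv2.resize(s[185:265,205:305],(400,500),interpolation=cv2.INTER_CUBIC)]))
E
```

```text
t 23.775 pos [ 0.6746 -0.2976  0.2489] yang 2.9159967327963727 zaxis [-0.001  0.001 -1.   ] q [-0.58  0.53  1.11  0.    1.5   2.51] F [-1.27 -0.56 -0.85] T [ 0.027  0.013 -0.012] open 0.801 grip 0.0
delta mm [  1.  139.8  49.1]
```

View pics/z8.png

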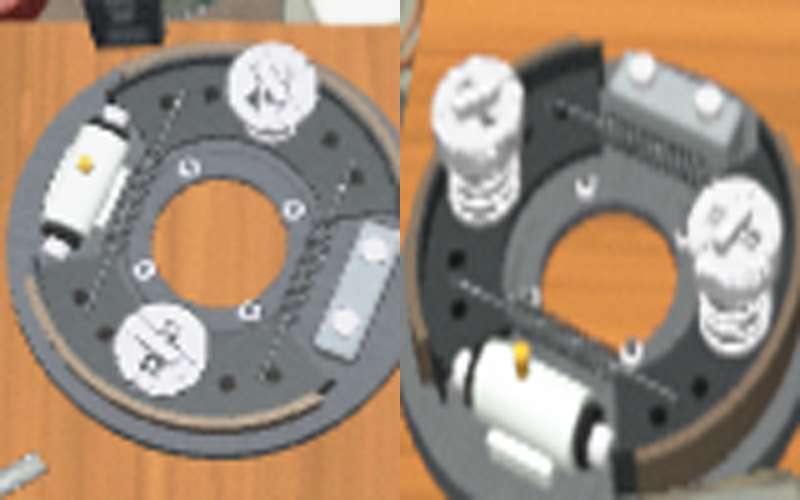

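The near cap now sits like the far one: head across the cap and slot turned away from it (top crop (160,348), side crop (735,235)). The robot is clear, so I'm handing in.

```bash
python3 -c "
from bench import ctrl
print(ctrl.hand_in())"
```

```text
the job is handed in; nothing more can be done
None
```

The near shoe's hold-down is fitted: the spring stands on the shoe over the pin, and the cap is turned 75° clockwise with its notch seated up against the pin's head. The job was handed in at about 24 s.

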